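# Daily check of the eye-length pen on the practice eye

### The job

Do the daily check of the ultrasound eye-length pen: gripping it gently, draw it up out of its charging stand and set its sprung tip on the middle of the practice eye's pupil, with the pen square to the cornea, in line with the eye's gaze. Press lightly, so that the tip slides in about half-way and never hard against its stop, and finish while still holding the pen like that, steady on the eye. Leave the eye's tilt and the other things on the table as they are.

Things in the scene. Friction and masses are not known exactly. Their poses are not given: they have to be found in the camera images.
- pen_mid (a point): Where to grasp the pen: middle of its round white barrel (22 mm across, from 40 mm above to 40 mm below this point). About 100 g, 128 mm long, standing tip down in the dock; its lower shoulder rests on the dock's top. z axis: along the pen from tip to tail (up at the start). The thin casing is spoilt by a hard squeeze: 10 to 20 N per finger is plenty, 35 N damages it.
- tip_end (a point): Centre of the flat end (6 mm across) of the pen's sprung steel measuring tip, on the pen's axis, 88 mm below pen_mid when fully out. The 6 mm pin stands out 12 mm below a nose of 13 mm diameter and 36 mm length, above which is the barrel's shoulder. z axis: along the pen, towards its tail.
- sprung_tip (a joint): How far the pen's sprung tip has slid into the nose (m): 0 fully out, 0.008 hard against its stop. The spring takes 0.75 N to start, 1.75 N at half-way (0.004), 2.75 N at the stop; pressed beyond that the force rises steeply.
- dock: The pen's charging stand, fixed: white base plate 110 x 84 mm, 12 mm high, with a grey tapering collar at its middle, 68 mm across below, 40 mm at its top, which is 62 mm above the table. In the collar a vertical hole 16 mm wide at the mouth holds the pen's nose and tip, which hang 48 mm deep in it (lift the pen by more than that, straight up). Origin: centre of its underside, z up.
- pupil (a point): Middle of the black pupil (8 mm across) on the cornea's top, of a life-size practice eye (blue iris, white ball) in the middle of a tilted blue-grey plate 90 x 84 mm, in a white yoke on a fixed dark round foot 112 mm across. Cornea: rigid dome, radius 7.8 mm, top 9.2 mm above the plate's face. z axis: the gaze, out of the eye, square to plate and cornea.
- eye_tilt (a joint): Tilt of the eye's plate about its stiff level hinge, which lies 105 mm above the table and 13.2 mm behind the pupil (rad): 0 the eye looks straight up; larger values tilt the gaze from vertical, roughly towards the robot's side. It starts anywhere from 0.17 to 0.42, stays put, and is not to be changed.
- lens_case: Bystander, loose: round black ribbed case for contact lenses, 98 mm across, 34 mm high. Origin at the centre of its underside.
- drops: Bystander, loose: small white eye-drop bottle with a blue label and yellow cap, 25 mm across, 64 mm high, standing. Origin at the centre of its underside.
- occluder: Bystander, loose: flat black eye occluder, a paddle 60 mm across with a handle 18 mm wide, 175 mm long in all, 5 mm thick, lying on the table. Origin under it, 45 mm from the paddle's centre towards the handle; the paddle is on its +x side.

How it is judged:
On the way, in this order (a step that is already met when the one before it is completed fails the run):
1. the pen has been drawn up out of its charging stand, clear of it (height (world z) of tip_end above 0.068 m and contact force between the fingers and pen above 0.5 N and contact force between pen and dock below 0.05 N), for 0.2 s.
2. the tip is on the pupil, pen square to the cornea, pressed in part-way (distance between tip_end and pupil below 0.004 m and angle between the z axis of tip_end and the z axis of pupil, either way round below 0.14 rad and value of joint sprung_tip between 0.0015 and 0.0068 m), for 0.5 s.
At the end, for the whole second after the job is handed in: The gripper still holds the pen, at rest, with the centre of its tip within 4 mm of the pupil's middle, the pen within 8 degrees (0.14 rad) of the eye's gaze, the sprung tip pressed in by 1.5 to 6.8 mm of its 8 mm and the pen's force on the eye under 4 N; the eye has not moved by 3 mm (all of step 2 and contact force between sprung_tip and eye_tilt above 0.5 N and contact force between pen and eye_tilt below 4 N and contact force between the fingers and pen above 0.5 N and linear speed of pen below 0.01 m/s and distance of pupil from where it was at the start of the episode below 0.003 m); the arm keeps its last pose, push and grip.
It fails at once if the pen presses on the practice eye with more than 6 N (contact force between pen and eye_tilt above 6 N).
It fails at once if the pen is squeezed hard (contact force between the fingers and pen above 70 N).
It fails at once if the practice eye's tilt is changed (distance of pupil from where it was at the start of the episode above 0.003 m).
It fails at once if a bystander (lens case, drop bottle or occluder) is disturbed (distance of any of lens_case, drops, occluder from where it was at the start of the episode above 0.015 m or angle between drops's own z axis and vertical above 0.5 rad).
It also fails if it takes over 42 s, if anything falls off the work surface, if the arm or the gripper's body presses on something with over 40 N, if the wrist force passes 120 N, or if a joint passes its speed limit or range.

### The arm

A 6-joint arm with a two-finger parallel gripper is mounted at the origin on the work surface. World frame = base frame: x ahead of the robot, y to its left, z up, the work surface at z = 0. Lengths are in m, angles in rad, forces in N, time in s.
With the tool pointing down it reaches from about 0.325 to 0.775 m from the base axis. Payload 5.5 kg.
Tool frame: the origin (TCP) lies at the centre of the arm's flange, where the gripper is bolted on; the fingertips stand 182 mm ahead of it and the grasp point (between the pads) lies 163 mm ahead of it (robot.tips_ahead is the distance from the TCP to the fingertips, in m); z points along the fingers, y is the direction in which the jaws open and shut (so a half turn about z gives the same grasp; the last joint's range is limited). The gripper opens to 88 mm and grips with 3 to 60 N. Pads are 20 mm wide; open, the fingers measure 115 mm over their backs; the gripper's body (75 mm by 178 mm) begins 61 mm behind the grasp point.
Start: joints at [-1.361, 0.091, 1.231, -0, 1.82, -0.057], TCP at [0.158, -0.579, 0.405] pointing down, gripper open.
Joint ranges: [-2.87, 2.87], [-0.86, 2.18], [0.17, 2.46], [-1.51, 4.65], [0.06, 2.69], [-2.65, 2.65]. Speed limits (rad/s): [2.57, 2.57, 3.01, 3.14, 3.14, 3.14].

### API

Orientations are given as [roll, pitch, yaw] about the fixed x, y, z axes, in that order (R = Rz(yaw) Ry(pitch) Rx(roll)).
In Python, from cell import monitor, capture, calibration, sign_off, robot gives the robot as it stands. The module is installed in compiled form; this text tells all that it offers.
- The arm moves only by the tool send_rows, never from a script. Its argument "moves" is a list that holds one entry, the list of rows, each a list of 5 numbers: the opening, from 0 (shut) to 1 (fully open), then the shift along the tool's x, y, z in mm, then the turn about the tool's z in degrees. A call has 1 to 20 rows; each row is the pose to reach, as a shift and turn from the pose commanded when the call began, along the tool's axes at that moment; what a row does not reach only later rows make up. A row lasts 1/8 s, in which the tool goes at most 62.5 mm and 10.7 degrees, less where a joint would pass 70% of its speed; a pose out of reach is approached as far as the arm can. A call with a gripper value outside its range is refused whole. The fingers move at their own pace and stop on an object; "squeeze" is the grip in N (left out, the last holds). Time passes only in rows, so rows that repeat a pose let the fingers close. It gives the time, the measured TCP pose, the force and the opening at its end, in the units of the state.
- monitor.get_state(): the state, without advancing time (a new reading comes with each control period).
- capture(name): name is "scene" or "top"; returns the picture (400x640x3 uint8, blue, green, red); there is no depth.
- calibration(name): a dict with "intrinsics" (3x3 intrinsics, pixels), "distortion" ([k1, k2, p1, p2, k3] as OpenCV has them; the pictures are not rectified), "R" (3x3) and "t" (3): a world point X has camera coordinates R X + t. Camera axes: x right, y down, z forward; pixel columns grow to the right and rows downward; lengths in m; the calibration is good to about 2 mm. A picture is of the moment at which its call begins. calibration takes no time and is no camera call.
- sign_off(): hands the job in, once; it reports no verdict.
The state is a dict: "time": time; "q": joint angles; "qvel": joint speeds; "joint_efforts": joint torques, N m; "tool_pos": TCP position; "tcp_rot": TCP orientation; "contact_force": force on the tool from outside, world axes, zero at the start; "ft_torque": the same for the moment, N m; "width": finger opening in m.
Only numpy, scipy, OpenCV 4.12 (cv2) and the standard library are available. Lean on these libraries where they do the work, as an engineer would, in place of code of your own. Each camera call takes 0.05 s, during which the arm holds its last target. There are 200 camera calls.

## Working session

There is one attempt and no reset: what is moved stays moved. The work goes in short steps, Python scripts to look and compute and a tool call to move; the robot and the scene stay as the last step left them, time stands still between calls to the robot, and variables do not carry over. Pictures are saved under pics/ and viewed, about 8 in all and at most 12, crops included, and the job is handed in when it is done.

Besides the shell and the picture viewer there is one more tool, called as name([rows], argument=value, ...), one row to a line, values as JSON. send_rows: Moves the arm, as the interface text tells. Its arguments: {"type":"object","properties":{"moves":{"type":"array","items":{"type":"array","items":{"type":"array","items":{"type":"number"}}}},"squeeze":{"type":"number"}},"required":["moves"]}

```bash
mkdir -p pics; ls; python3 - <<'E'
from cell import monitor,capture,calibration
import cv2
s=monitor.get_state();print(s)
for n in("scene","top"):
    cv2.imwrite(f"pics/{n}0.png",capture(n));print(n,calibration(n))
E
```

```text
pics
{'time': 0.0, 'q': array([-1.36067199e+00,  9.18603378e-02,  1.23187099e+00, -1.90083305e-05,
        1.81980228e+00, -5.66707644e-02]), 'qvel': array([-0.00015708,  0.00106403, -0.00068609, -0.00290162, -0.00142958,
        0.00019679]), 'joint_efforts': array([-2.04822980e-03, -4.46457446e+01, -4.06441927e+01,  6.96490263e-02,
        2.95549294e-02, -1.38061105e-04]), 'tool_pos': array([ 0.15820883, -0.57882464,  0.40351407]), 'tcp_rot': array([-3.13965377e+00, -9.15350479e-05,  2.66790343e-01]), 'contact_force': array([0.49926281, 0.06425898, 0.81912823]), 'ft_torque': array([-0.0078994 ,  0.03712303,  0.0317122 ]), 'width': 0.08760702602501169}
scene {'intrinsics': array([[444.59536877,   0.        , 324.59409041],
       [  0.        , 444.59536877, 204.99816956],
       [  0.        ,   0.        ,   1.        ]]), 'distortion': array([-0.00239056,  0.        ,  0.        ,  0.        ,  0.        ]), 'R': array([[-0.00811028,  0.99976441, -0.02013328],
       [ 0.67670893, -0.00933585, -0.73619146],
       [-0.73620598, -0.01959509, -0.67647379]]), 't': array([-0.09982534, -0.32571208,  1.39343715])}
top {'intrinsics': array([[426.33255828,   0.        , 322.14750508],
       [  0.        , 426.33255828, 201.82171627],
       [  0.        ,   0.        ,   1.        ]]), 'distortion': array([-0.02446724,  0.        ,  0.        ,  0.        ,  0.        ]), 'R': array([[-0.01430028, -0.99986838, -0.00766326],
       [-0.99355327,  0.01507112, -0.11235995],
       [ 0.11246066,  0.00600707, -0.99363802]]), 't': array([0.10216909, 0.59339358, 0.96896255])}
```

View pics/scene0.png

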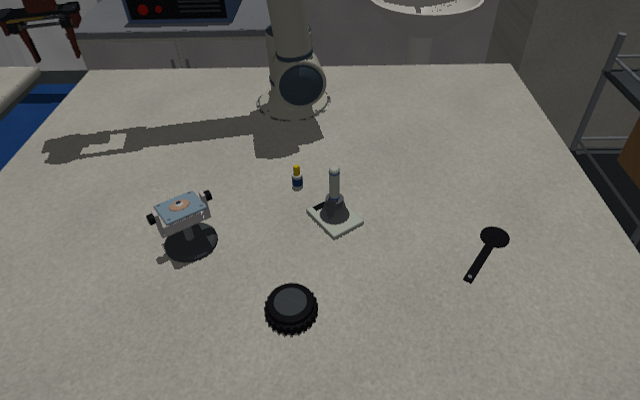

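View pics/top0.png

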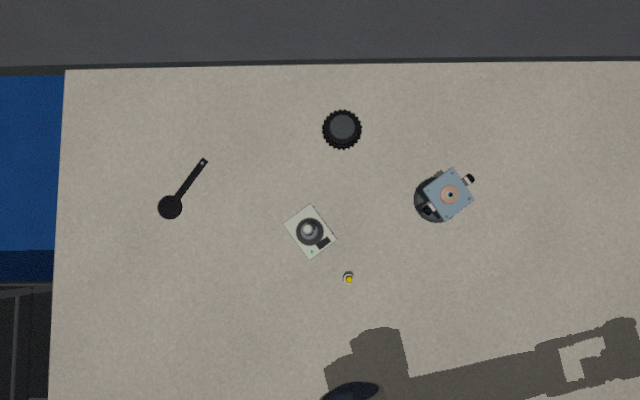

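```bash
python3 - <<'E'
import cv2,numpy as np
s=cv2.imread("pics/scene0.png");t=cv2.imread("pics/top0.png")
def c(i,x,y,w=80,h=60):
    o=cv2.resize(i[y:y+h,x:x+w],(400,300),interpolation=cv2.INTER_CUBIC)
    for k in range(0,w,10): cv2.putText(o,str(x+k),(k*5,8),0,.3,(0,0,255)); cv2.line(o,(k*5,9),(k*5,14),(0,0,255))
    for k in range(0,h,10): cv2.putText(o,str(y+k),(0,k*5+4),0,.3,(0,0,255)); cv2.line(o,(20,k*5),(25,k*5),(0,0,255))
    return o
a=np.vstack([np.hstack([c(s,140,180),c(s,295,160)]),np.hstack([c(t,410,163),c(t,270,203)])])
cv2.imwrite("pics/crops.png",a)
E
```

```text
(no output)
```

View pics/crops.png

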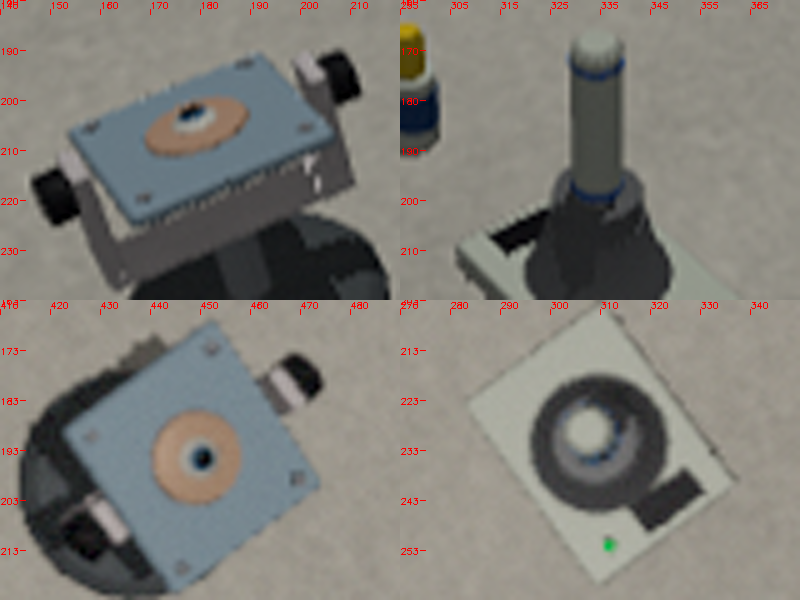

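```bash
cat > h.py <<'E'
import numpy as np, cv2
from cell import calibration
from scipy.optimize import least_squares
C={n:calibration(n) for n in("scene","top")}
def proj(n,X):
    c=C[n]; return cv2.projectPoints(np.atleast_2d(X).astype(float),cv2.Rodrigues(c["R"])[0],c["t"],c["intrinsics"],c["distortion"])[0][:,0]
def ray(n,p,z):
    c=C[n]; u=cv2.undistortPoints(np.array([[p]],float),c["intrinsics"],c["distortion"])[0,0]
    d=c["R"].T@[u[0],u[1],1]; o=-c["R"].T@c["t"]; return o+d*(z-o[2])/d[2]
def tri(ps,pt):
    f=lambda X:np.r_[proj("scene",X)[0]-ps,proj("top",X)[0]-pt]
    r=least_squares(f,[.5,0,.1]); return r.x,r.fun
E
python3 - <<'E'
from h import *
P,r=tri((178,202.2),(450.2,194.2));print("pupil",P,r)
S=[(167,224.4),(206.4,206),(192,190.4),(153.6,206)]
T=[(452.2,167),(422.4,189.2),(445,220.8),(473.4,199.6)]
K=[tri(a,b) for a,b in zip(S,T)]
for k in K: print(k[0],np.round(k[1],1))
k=np.array([x[0] for x in K]);print("sides",np.linalg.norm(k-np.roll(k,-1,0),axis=1))
# model fit; order a=corner0..3
for hw,hh in((.045,.042),(.042,.045)):
  def pts(p):
    x,y,g,th=p[:4]   # hinge centre, azimuth of gaze, tilt
    d=np.array([np.cos(g),np.sin(g),0]);z=np.sin(th)*d+np.cos(th)*np.array([0,0,1]);h=np.array([-np.sin(g),np.cos(g),0]);u=np.cross(h,z)
    o=np.array([x,y,.105]);f=o+.004*z
    return np.array([o+.0132*z]+[f+a*hw*h+b*hh*u for a,b in((1,-1),(-1,-1),(-1,1),(1,1))]),z
  for g0 in (2.2,2.7,3.3,3.8,4.2,4.6):
   def f(p):
    X=pts(p)[0]; return np.r_[(proj("scene",X+np.r_[p[4:6],0])-np.array([(178,202.2)]+S)).ravel(),(proj("top",X)-np.array([(450.2,194.2)]+T)).ravel(),p[4:6]*300]
   r=least_squares(f,[P[0],P[1],g0,.3,0,0])
   X,z=pts(r.x)
   if r.cost<60: print(hw,r.cost,r.x,X[0],z)
print("dock",ray("top",(309.65,231.55),.012),ray("top",(309.2,231),.012),"tail",ray("top",(307.2,228.8),.138))
print("pen scene", proj("scene",[ray("top",(309.4,231.3),.012)[:2].tolist()+[z] for z in(.062,.142)]), "drops",ray("top",(348.5,279),.064))
E
```

```text
pupil [ 0.5976499  -0.18320238  0.11684673] [-0.31061414 -0.03087153 -0.33666907  0.07955012]
[ 0.65738154 -0.19008504  0.11489672] [-0.7 -0.1 -0.8  0.2]
[ 0.60956459 -0.12396386  0.11682238] [-0.1 -0.  -0.1  0. ]
[ 0.54125943 -0.17326827  0.09903413] [-0.8 -0.1 -0.8  0.2]
[ 0.58737349 -0.23988983  0.09782522] [-0.1 -0.  -0.2  0. ]
sides [0.08162217 0.08609844 0.08103333 0.08759613]
0.045 20.516526738950386 [ 5.99661917e-01 -1.81778916e-01  3.76990993e+00  1.82682571e-01
  1.12299075e-03  1.95579868e-03] [ 0.59772188 -0.18318843  0.11798035] [-0.14697276 -0.10678168  0.98335989]
0.045 20.516526738860026 [ 5.99661917e-01 -1.81778916e-01  3.76990977e+00  1.82682577e-01
  1.12299096e-03  1.95579859e-03] [ 0.59772188 -0.18318843  0.11798035] [-0.14697278 -0.10678166  0.98335989]
0.045 20.516526739112425 [ 5.99661917e-01 -1.81778916e-01  3.76990944e+00  1.82682502e-01
  1.12299099e-03  1.95579831e-03] [ 0.59772188 -0.18318843  0.11798035] [-0.14697276 -0.10678157  0.98335991]
0.045 20.51652673907516 [ 5.99661917e-01 -1.81778916e-01  3.76991002e+00  1.82682586e-01
  1.12299074e-03  1.95579
[... 1207 characters left out ...]
 [ 0.59737125 -0.1834301   0.11785738] [-0.18358715 -0.13241787  0.97404377]
0.042 3.9905501015141547 [ 5.99794605e-01 -1.81682183e-01  3.76645866e+00  2.28338804e-01
  1.38485210e-03  1.85179384e-03] [ 0.59737125 -0.1834301   0.11785738] [-0.18358716 -0.13241788  0.97404377]
0.042 3.990550101504775 [ 5.99794605e-01 -1.81682184e-01  3.76645863e+00  2.28338732e-01
  1.38485179e-03  1.85179369e-03] [ 0.59737125 -0.1834301   0.11785738] [-0.18358711 -0.13241783  0.97404378]
dock [0.52638882 0.12438203 0.012     ] [0.52771505 0.12544143 0.012     ] tail [0.52672353 0.12486774 0.138     ]
pen scene [[333.65874896 197.64200211]
 [333.40994263 168.33275433]] drops [0.41686533 0.0367951  0.064     ]
```

send_rows([
  [[1,34,-36,0,0],[1,68,-73,0,0],[1,101,-109,0,-3],[1,135,-145,0,-5],[1,169,-182,0,-7],[1,203,-218,0,-9],[1,237,-254,0,-11],[1,270,-291,0,-13],[1,304,-327,0,-15],[1,338,-363,0,-17],[1,372,-400,0,-19],[1,406,-436,0,-20.5],[1,440,-472,0,-20.5],[1,473,-509,0,-20.5],[1,507,-545,0,-20.5],[1,541,-581.5,0,-20.5],[1,541,-581.5,20,-20.5],[1,541,-581.5,40,-20.5],[1,541,-581.5,40,-20.5],[1,541,-581.5,40,-20.5]],
], squeeze=12)

```text
time: 2.6
tool_pos: [0.5266, 0.1242, 0.3652]
tcp_rot: [3.141, -0.001, 0.624]
contact_force: [0.6, 0.1, 0.7]
width: 0.0876
```

```bash
python3 - <<'E'
from h import *
from cell import monitor,capture
s=monitor.get_state();print(s)
P=s["tool_pos"];T=np.array([.5268,.1248,.265]);yw=s["tcp_rot"][2];d=T-P
print("tool d",1e3*(d[0]*np.cos(yw)+d[1]*np.sin(yw)),1e3*(d[0]*np.sin(yw)-d[1]*np.cos(yw)),-1e3*d[2])
a=cv2.resize(capture("scene")[120:245,230:400],None,fx=4.5,fy=4.5,interpolation=2);cv2.imwrite("pics/hover.png",a)
E
```

```text
{'time': 2.6, 'q': array([ 1.68713089e-01, -7.23986618e-02,  1.46487500e+00, -2.10022965e-05,
        1.74850587e+00,  1.11590399e+00]), 'qvel': array([-0.00243887, -0.00836439, -0.01780734,  0.00095477, -0.00074632,
       -0.00013514]), 'joint_efforts': array([ 1.21652232e-01, -3.66994393e+01, -3.98646390e+01,  5.16341755e-02,
       -6.25505741e-02, -1.04462175e-03]), 'tool_pos': array([0.52660633, 0.12418425, 0.36518124]), 'tcp_rot': array([ 3.14130588e+00, -5.39282215e-04,  6.23601781e-01]), 'contact_force': array([0.62736502, 0.10070196, 0.66019962]), 'ft_torque': array([-0.0593773 , -0.00093955,  0.00795402]), 'width': 0.08761722879863583}
tool d 0.5167935936591177 -0.38676262800147093 100.18123748282038
```

View pics/hover.png

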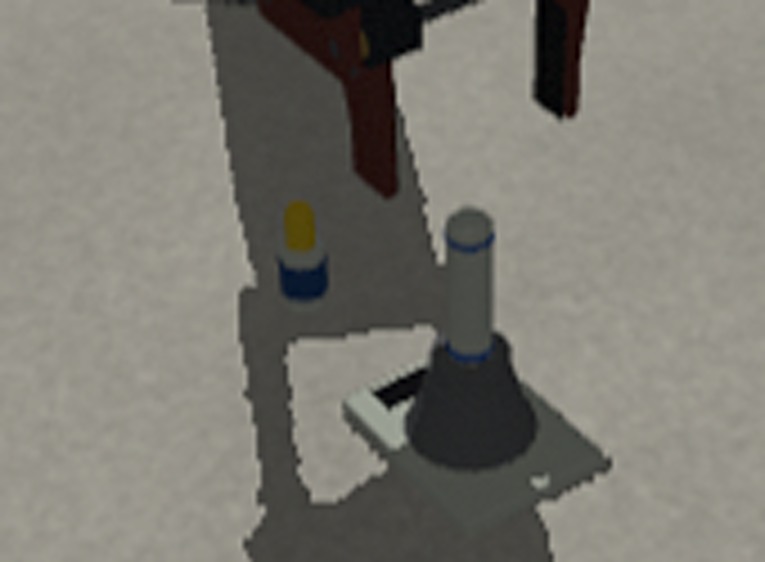

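send_rows([
  [[1,0.5,0,30,0],[1,0.5,0,60,0],[1,0.5,0,85,0],[1,0.5,0,100,0],[1,0.5,0,100,0],[0.5,0.5,0,100,0],[0.3,0.5,0,100,0],[0.15,0.5,0,100,0],[0.1,0.5,0,100,0],[0.1,0.5,0,100,0],[0.1,0.5,0,100,0],[0.1,0.5,0,100,0]],
], squeeze=12)

```text
time: 4.15
tool_pos: [0.5271, 0.1251, 0.2646]
tcp_rot: [-3.141, 0.0, 0.625]
contact_force: [-0.4, -1.4, -1.0]
width: 0.0218
```

send_rows([
  [[0.1,0,0,-10,0],[0.1,0,0,-20,0],[0.1,0,0,-32,0],[0.1,0,0,-32,0],[0.1,-3,0,-32,0],[0.1,-6,0,-32,0],[0.1,-9,0,-32,0],[0.1,-11,0,-32,0],[0.1,-13,0,-32,0],[0.1,-15,0,-32,0],[0.1,-17,0,-32,0],[0.1,-17,0,-32,0],[0.1,-17,0,-32,0]],
])

```text
time: 5.78
tool_pos: [0.5133, 0.1151, 0.2965]
tcp_rot: [-3.141, 0.001, 0.625]
contact_force: [2.0, 1.2, 0.3]
width: 0.0215
```

```bash
python3 - <<'E'
from h import *
from cell import monitor,capture
s=monitor.get_state();print(s["tool_pos"],s["contact_force"],s["ft_torque"],s["width"])
t=capture("top")[190:265,270:370]
a=cv2.resize(capture("scene")[140:215,285:385],(800,600),interpolation=2)
cv2.imwrite("pics/tilt.png",np.vstack([a[:400],np.hstack([cv2.resize(t,(267,200)),a[400:,:533]])]) if 0 else a)
E
```

```text
[0.51327394 0.11507889 0.29648449] [2.02766603 1.21335006 0.26521763] [ 0.46905298 -0.38813416 -0.01634711] 0.02148823036403851
```

View pics/tilt.png

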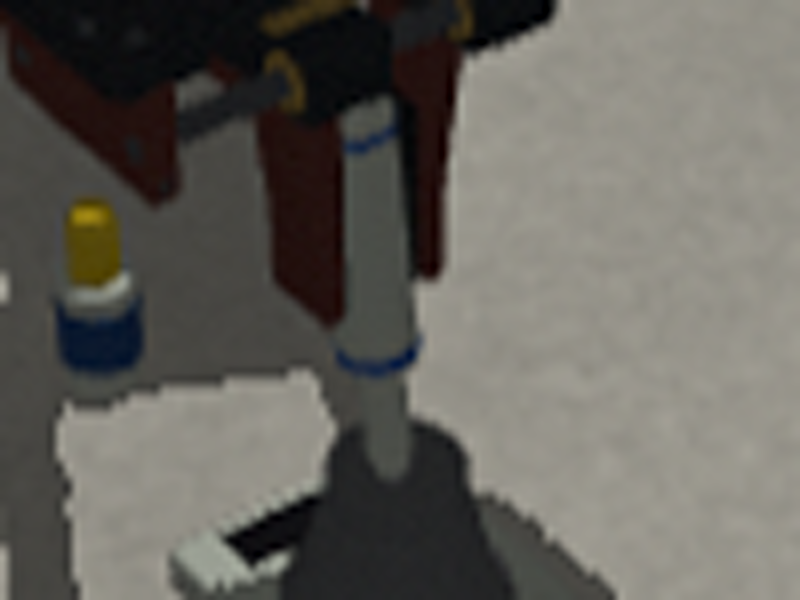

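```bash
python3 - <<'E'
from h import *
g=np.array([.5133,.1151,.2965-.163]);az=3.766
d=np.array([np.cos(az),np.sin(az),0])
for th in (0,.1,.15,.2,.25,.3):
    a=np.sin(th)*d+np.cos(th)*np.array([0,0,1])
    for off in (0,):
        X=[g+a*s for s in(.03,-.038,-.072)]
        p=proj("scene",X);q=(p-[285-.44,140-.44])*8;print(th,q.round(0).tolist(),(q[1,0]-q[0,0])/(q[1,1]-q[0,1]),(q[2,0]-q[0,0])/(q[2,1]-q[0,1]),X[2])
E
```

```text
0 [[351.0, 130.0], [355.0, 337.0], [356.0, 433.0]] 0.017628903299368653 0.017628220008587974 [0.5133 0.1151 0.0615]
0.1 [[344.0, 125.0], [363.0, 344.0], [372.0, 446.0]] 0.08607651206394816 0.08607538031540964 [0.5191317  0.11930223 0.0618597 ]
0.15 [[341.0, 123.0], [367.0, 347.0], [379.0, 452.0]] 0.11776005329845331 0.1177586922529029 [0.52202932 0.12139021 0.06230848]
0.2 [[337.0, 121.0], [371.0, 349.0], [387.0, 457.0]] 0.14811092913080115 0.14810933485598832 [0.52490513 0.12346247 0.06293521]
0.25 [[334.0, 119.0], [375.0, 352.0], [395.0, 462.0]] 0.1773545760467529 0.17735274436099288 [0.52775193 0.12551382 0.06373831]
0.3 [[331.0, 118.0], [379.0, 354.0], [402.0, 466.0]] 0.2056895185973614 0.20568744515380794 [0.53056261 0.12753915 0.06471577]
```

send_rows([
  [[0.1,0,0,-15,0],[0.1,0,0,-30,0],[0.1,0,0,-45,0],[0.1,0,0,-45,0],[0.1,0,0,-45,0],[0.1,0,0,-45,0]],
])

```text
time: 6.62
tool_pos: [0.5132, 0.1151, 0.3408]
tcp_rot: [-3.141, 0.001, 0.625]
contact_force: [-0.1, 0.1, -0.3]
width: 0.0218
```

```bash
python3 - <<'E'
from h import *
from cell import monitor,capture
s=monitor.get_state();print(s["tool_pos"],s["contact_force"],s["ft_torque"],s["width"])
i=capture("scene");cv2.imwrite("pics/l_s.png",i);cv2.imwrite("pics/l_t.png",capture("top"))
cv2.imwrite("pics/lift.png",cv2.resize(i[120:195,285:385],(800,600),interpolation=2))
E
```

```text
[0.5132491  0.11509442 0.3408108 ] [-0.14850325  0.09792926 -0.32617592] [ 0.01973097 -0.01269758 -0.00058104] 0.02183894784762123
```

View pics/lift.png

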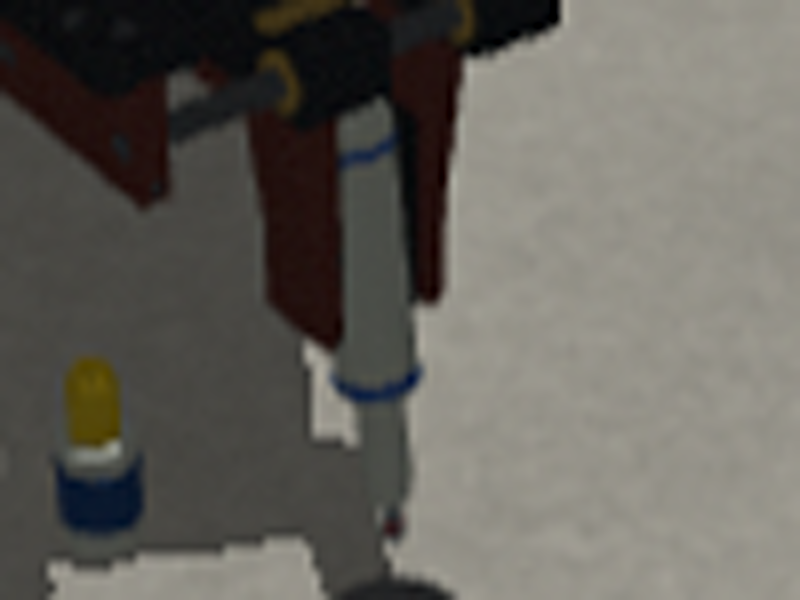

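```bash
python3 - <<'E'
from h import *
g=np.array([.5132,.1151,.3408-.163]);az=3.766
d=np.array([np.cos(az),np.sin(az),0])
def pts(p):
    th,sl,ax=p; a=np.sin(th)*d+np.cos(th)*np.array([0,0,1]); o=g+d*sl+a*ax
    q=proj("scene",[o-a*.088,o-a*.038,o-a*.076])
    return (q-[285-.44,120-.44])*8
obs=np.array([[395,537],[376,376],[392,508]])
for b in (0,4):
  for wx in (1,):
    r=least_squares(lambda p:(pts(p)-[b,0]-obs).ravel(),[.15,0,0]);print(b,r.x,r.fun.round(1))
for th in(.1,.15,.2,.25):
    r=least_squares(lambda p:(pts([th,*p])-obs).ravel(),[0,0]);print(th,r.x,r.fun.round(1))
E
```

```text
0 [ 0.16144888 -0.00468825  0.00178322] [ 0.8  3.9  0.1  1.5 -0.8 -5.4]
4 [ 0.16064001 -0.00670825  0.00296809] [ 0.7  4.   0.2  1.3 -0.9 -5.4]
0.1 [-0.00873591  0.00232046] [-2.   1.9  4.2  4.2 -2.  -6.3]
0.15 [-0.00544823  0.00190267] [ 0.2  3.5  0.9  2.  -1.1 -5.6]
0.2 [-0.0021051   0.00131419] [ 2.5  5.  -2.4  0.  -0.1 -4.9]
0.25 [0.00131134 0.00054758] [ 4.7  6.3 -5.7 -1.7  0.8 -4.4]
```

send_rows([
  [[0.1,0,0,15,0],[0.1,0,0,30,0],[0.1,0,0,42,0],[0.1,0,0,42,0],[0.1,-2,0,42,0],[0.1,-4,0,42,0],[0.1,-5,0,42,0],[0.1,-5,0,42,0],[0.1,-5,0,30,0],[0.1,-5,0,15,0],[0.1,-5,0,0,0],[0.1,-5,0,-20,0],[0.1,-5,0,-20,0],[0.1,-5,0,-20,0]],
])

```text
time: 8.48
tool_pos: [0.5093, 0.1122, 0.3614]
tcp_rot: [-3.141, 0.0, 0.625]
contact_force: [0.2, 0.6, -1.2]
width: 0.0217
```

```bash
python3 - <<'E'
from h import *
from cell import monitor,capture
s=monitor.get_state();print(s["tool_pos"],s["contact_force"],s["ft_torque"],s["width"],s["tcp_rot"])
E
```

```text
[0.50928652 0.11219689 0.36141137] [ 0.2073857   0.57616814 -1.21716314] [-0.08380501  0.02237757 -0.00917547] 0.02167001398478658 [-3.14144275e+00  3.01203871e-04  6.24602948e-01]
```

send_rows([
  [[0.1,0,0,-20,0],[0.1,-5,10,-33,0],[0.1,-15,35,-33,0],[0.1,-28,65,-33,0],[0.1,-42,95,-33,0],[0.1,-56,127,-33,0],[0.1,-70,159,-33,0],[0.1,-84,191,-33,0],[0.1,-98,223,-33,0],[0.1,-110,250,-33,0],[0.1,-120,272,-33,0],[0.1,-126,285,-33,0],[0.1,-128.5,291.5,-33,0],[0.1,-128.5,291.5,-33,0],[0.1,-128.5,291.5,-33,0],[0.1,-128.5,291.5,-33,0]],
])

```text
time: 10.48
tool_pos: [0.5755, -0.1987, 0.3948]
tcp_rot: [3.142, -0.0, 0.626]
contact_force: [1.0, -0.6, -1.7]
width: 0.022
```

```bash
python3 - <<'E'
from h import *
from cell import monitor,capture
s=monitor.get_state();print(s["tool_pos"],s["contact_force"],s["ft_torque"],s["width"],s["tcp_rot"])
S=capture("scene");T=capture("top");cv2.imwrite("pics/e_s.png",S);cv2.imwrite("pics/e_t.png",T)
a=cv2.resize(S[140:240,135:215],(480,600),interpolation=2);b=cv2.resize(T[150:250,412:465],(318,600),interpolation=2)
cv2.imwrite("pics/eye1.png",np.hstack([a,b]))
E
```

```text
[ 0.57552042 -0.19871136  0.39481867] [ 1.02888603 -0.61748089 -1.69089434] [-0.00822473  0.0008728  -0.01226117] 0.021999031430553508 [ 3.14151842e+00 -1.68024506e-04  6.25549546e-01]
```

View pics/eye1.png

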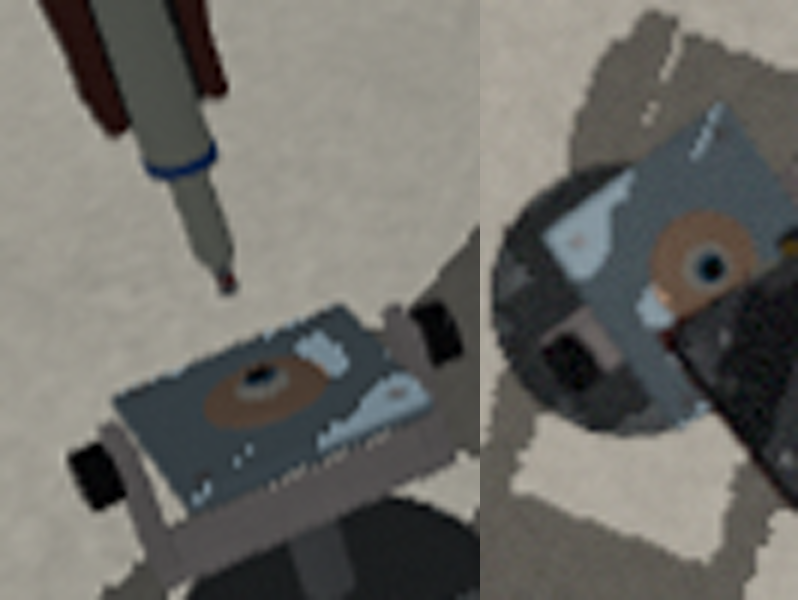

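```bash
cat >> h.py <<'E'
az=3.766;d=np.array([np.cos(az),np.sin(az),0]);up=np.array([0,0,1.]);hy=np.array([.585,-.811,0])
def rest(tcp,obs,org,k,bias,free_ty):
    g=np.array(tcp)-[0,0,.163]
    def X(p):
        th,sl,ax=p[:3];ty=p[3] if free_ty else 0
        a=np.sin(th)*d+np.cos(th)*up;o=g+d*sl+hy*ty+a*ax+bias
        return [o-a*.088,o-a*.038,o-a*.076]
    f=lambda p:np.r_[((proj("scene",X(p))-org+.5-.5/k)*k-obs).ravel(),p[2]*2000,(p[3] if free_ty else 0)*1000]
    r=least_squares(f,[.2,0,0,0]);return r,X(r.x)
E
python3 - <<'E'
from h import *
tcp=[.57552,-.19871,.39482]
obs=np.array([[229,289],[181,160],[221,262]])
P=np.array([.59737,-.18343,.11786]);
for bias in (np.zeros(3),np.array([.0014,.0019,0])):
  for ft in(0,1):
    r,X=rest(tcp,obs,np.array([135,140]),6,bias,ft)
    print(ft,r.x,r.fun.round(1))
    Pb=P+np.array([.0014,.0019,0])
    print(" tip",X[0]," pupil-tip",(Pb-X[0])*1e3, "pupil px",((proj("scene",Pb)[0]-[135,140]+.42)*6))
E
```

```text
0 [ 0.14551951 -0.00609993  0.00172176  0.        ] [-1.4  4.3 -1.7  0.8 -4.7  0.3  3.4  0. ]
 tip [ 0.59061915 -0.1878298   0.14645366]  pupil-tip [  8.15084586   6.29979606 -28.5936577 ] pupil px [262.10074718 375.49391777]
1 [ 1.34317107e-01 -3.87433621e-03  6.09312340e-05 -1.38765155e-03] [ 0.7  2.1  1.3 -0.2 -2.4 -1.6  0.1 -1.4]
 tip [ 0.58740569 -0.18843503  0.144673  ]  pupil-tip [ 11.36431346   6.90503029 -26.81299747] pupil px [262.10074718 375.49391777]
0 [ 0.13934961 -0.00270917  0.00085812  0.        ] [-0.3  3.2 -0.1  0.3 -3.5 -0.7  1.7  0. ]
 tip [ 0.58893801 -0.18815002  0.14552283]  pupil-tip [  9.83199461   6.62002154 -27.66282981] pupil px [262.10074718 375.49391777]
1 [ 1.34074201e-01 -1.57154580e-03  2.01985663e-05 -6.98507235e-04] [ 0.8  2.   1.3 -0.3 -2.3 -1.7  0.  -0.7]
 tip [ 0.5873278  -0.18844937  0.14462977]  pupil-tip [ 11.4421974    6.91936826 -26.76977241] pupil px [262.10074718 375.49391777]
```

```bash
python3 - <<'E'
from h import *
S=cv2.imread("pics/e_s.png");tcp=np.array([.57552,-.19871,.39482]);org=np.array([140,130]);k=7
R=C["scene"]["R"]
out=[]
for th,sl in((.14,-.003),(.22,.003)):
    a=np.sin(th)*d+np.cos(th)*up;o=tcp-[0,0,.163]+d*sl+np.array([.0014,.0019,0])
    cam=-R.T@C["scene"]["t"];v=o-cam;n=np.cross(a,v);n/=np.linalg.norm(n)
    i=cv2.resize(S[130:215,140:197],None,fx=k,fy=k,interpolation=2)
    px=lambda X:tuple(((proj("scene",X)[0]-org+.43)*k).round().astype(int).tolist())
    for s0,s1,r in((.04,-.04,.011),(-.04,-.076,.0065),(-.076,-.088,.003)):
        for sg in(1,-1): cv2.line(i,px(o+a*s0+n*r*sg),px(o+a*s1+n*r*sg),(0,255,0) if sg>0 else (0,255,255),1)
    out.append(i)
cv2.imwrite("pics/ov.png",np.hstack(out))
E
```

```text
(no output)
```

View pics/ov.png

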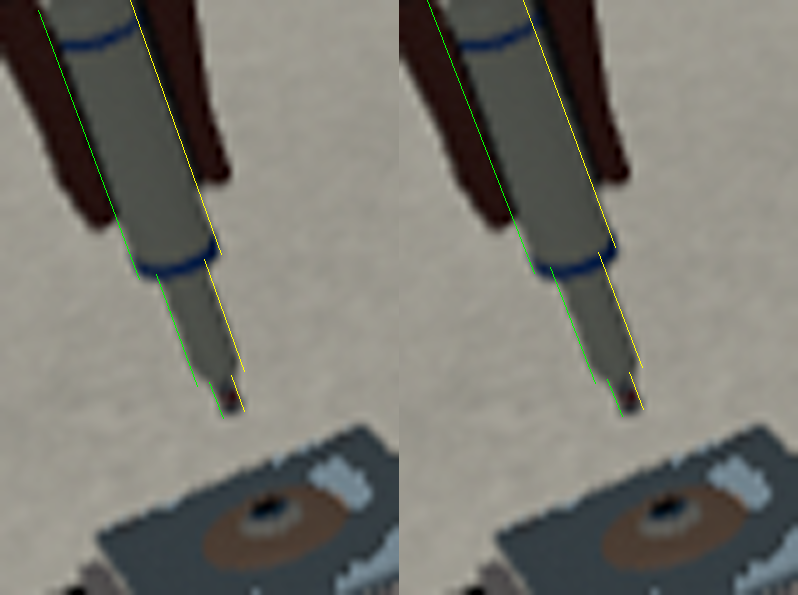

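send_rows([
  [[0.1,5,-10,-5,0],[0.1,18,-35,-5,-6],[0.1,33,-65,-5,-12],[0.1,48,-95,-5,-18],[0.1,64,-127,-5,-24],[0.1,80,-159,-5,-30],[0.1,97,-191,-5,-36],[0.1,113,-223,-5,-42],[0.1,127,-250,0,-48],[0.1,136,-268,10,-54],[0.1,140,-276,18,-54.2],[0.1,141,-278.5,20,-54.2],[0.1,141,-278.5,20,-54.2],[0.1,141,-278.5,20,-54.2],[0.1,141,-278.5,20,-54.2]],
])

```text
time: 12.45
tool_pos: [0.5272, 0.1084, 0.375]
tcp_rot: [3.141, 0.0, 1.569]
contact_force: [-0.1, 0.4, -1.2]
width: 0.0219
```

```bash
python3 - <<'E'
from h import *
from cell import monitor,capture
s=monitor.get_state();print(s["tool_pos"],s["width"],s["tcp_rot"],s["time"])
S=capture("scene");cv2.imwrite("pics/r_s.png",S)
print(proj("scene",s["tool_pos"]-[0,0,.163]))
i=cv2.resize(S[110:195,280:380],None,fx=7,fy=7,interpolation=2)
g=s["tool_pos"]-[0,0,.163];d2=np.array([0,-1.,0])
px=lambda X:tuple(((proj("scene",X)[0]-[280,110]+.43)*7).round().astype(int).tolist())
for th,c in((.1,(0,255,0)),(.2,(0,255,255)),(.3,(0,0,255))):
    a=np.sin(th)*d2+np.cos(th)*up;cv2.line(i,px(g+a*.04),px(g-a*.088),c,1)
cv2.imwrite("pics/rot.png",i)
E
```

```text
[0.52717951 0.10844212 0.37497444] 0.021873122901381645 [3.14109374e+00 2.84077760e-06 1.56937550e+00] 12.45
[[324.61886417 139.83218475]]
```

View pics/rot.png

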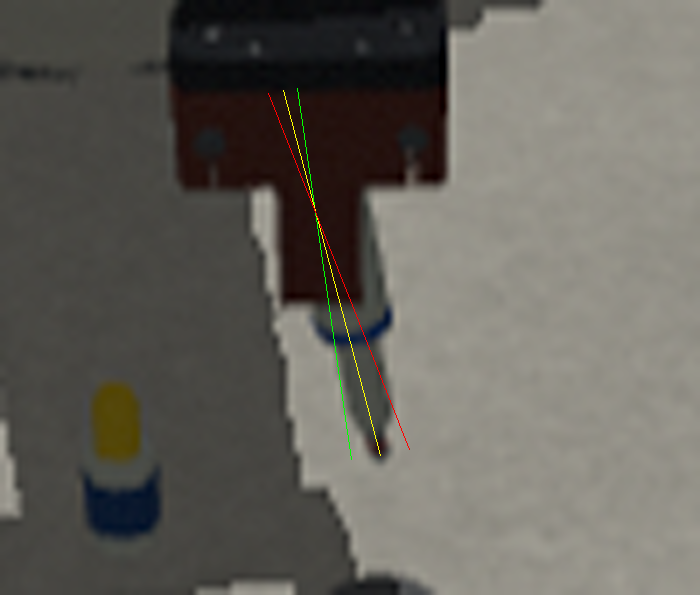

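send_rows([
  [[0.1,1.5,0,20,0],[0.1,1.5,0,40,0],[0.1,1.5,0,55,0],[0.1,1.5,0,65,0],[0.1,1.5,0,73,0],[0.1,1.5,0,80,0],[0.1,1.5,0,80,0],[0.1,-1,0,80,0],[0.1,-3,0,80,0],[0.1,-5,0,80,0],[0.1,-7.5,0,80,0],[0.1,-7.5,0,80,0],[0.1,-7.5,0,80,0]],
])

```text
time: 14.12
tool_pos: [0.5269, 0.1013, 0.2945]
tcp_rot: [-3.141, 0.0, 1.57]
contact_force: [-2.9, 2.1, -2.3]
width: 0.0217
```

send_rows([
  [[0.1,0,0,-15,0],[0.1,0,0,-30,0],[0.1,0,0,-55,0],[0.1,0,0,-80,0],[0.1,0,0,-80,0],[0.1,0,0,-80,0],[0.1,0,0,-80,0]],
])

```text
time: 15.0
tool_pos: [0.527, 0.1014, 0.3733]
tcp_rot: [-3.14, 0.0, 1.57]
contact_force: [0.4, -0.4, -2.0]
width: 0.0216
```

```bash
python3 - <<'E'
from h import *
from cell import monitor,capture
s=monitor.get_state();print(s["tool_pos"],s["width"],s["tcp_rot"],s["time"])
S=capture("scene");cv2.imwrite("pics/r_s2.png",S)
i=cv2.resize(S[125:185,300:360],None,fx=10,fy=10,interpolation=2)
g=s["tool_pos"]-[0,0,.163];d2=np.array([0,-1.,0])
px=lambda X:tuple(((proj("scene",X)[0]-[300,125]+.45)*10).round().astype(int).tolist())
for th in (.1,.15,.2,.25,.3):
    a=np.sin(th)*d2+np.cos(th)*up;p,q=np.array(px(g-a*.038)),np.array(px(g-a*.088));print(th,p,q,(q-p)[0]/(q-p)[1])
cv2.imwrite("pics/rot2.png",i)
E
```

```text
[0.52698664 0.1013796  0.37333132] 0.021601697786174677 [-3.13972589e+00  4.03097122e-04  1.57046903e+00] 15.0
0.1 [238 318] [268 512] 0.15463917525773196
0.15 [248 317] [289 510] 0.21243523316062177
0.2 [257 315] [310 507] 0.2760416666666667
0.25 [266 313] [330 503] 0.3368421052631579
0.3 [275 311] [351 498] 0.40641711229946526
```

View pics/rot2.png

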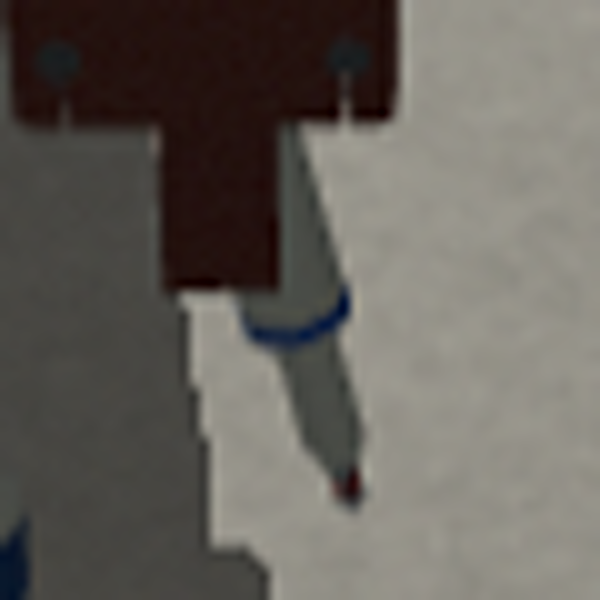

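send_rows([
  [[0.1,-8,1,-15,0],[0.1,-25,4,-25,6],[0.1,-53,8,-25,12],[0.1,-84,13,-25,18],[0.1,-116,18,-25,24],[0.1,-148,22,-25,30],[0.1,-180,27,-25,36],[0.1,-212,32,-25,42],[0.1,-242,37,-25,48],[0.1,-268,41,-25,54],[0.1,-288,44,-25,54.2],[0.1,-299,45.5,-18,54.2],[0.1,-302.5,46,-12,54.2],[0.1,-302.5,46,-12,54.2],[0.1,-302.5,46,-12,54.2],[0.1,-302.5,46,-12,54.2]],
], squeeze=15)

```text
time: 17.05
tool_pos: [0.573, -0.2005, 0.3871]
tcp_rot: [3.141, -0.0, 0.626]
contact_force: [0.4, 0.1, -0.9]
width: 0.0217
```

```bash
python3 - <<'E'
from h import *
from cell import monitor,capture
s=monitor.get_state();print(s["tool_pos"],s["width"],s["tcp_rot"],s["time"],s["contact_force"])
S=capture("scene");cv2.imwrite("pics/e2_s.png",S);cv2.imwrite("pics/e2_t.png",capture("top"))
i=cv2.resize(S[158:218,145:205],None,fx=10,fy=10,interpolation=2)
tip=s["tool_pos"]-[0,0,.163]-d*.026-[0,0,.0845];P=np.array([.5974,-.1834,.1179]);b=np.array([.0014,.0019,0])
px=lambda X:((proj("scene",X)[0]-[145,158]+.45)*10).round(1)
print("tip",tip,px(tip),px(tip+b),"pupil",px(P+b),"jac d,hy,z per mm",px(tip+d*1e-3)-px(tip),px(tip+hy*1e-3)-px(tip),px(tip+up*1e-3)-px(tip))
cv2.imwrite("pics/eye2.png",i)
E
```

```text
[ 0.57299266 -0.20046823  0.38710602] 0.021743224482623245 [ 3.14106627e+00 -4.24176591e-04  6.25554063e-01] 17.05 [ 0.40874597  0.10533393 -0.87475131]
tip [ 0.59408671 -0.1852682   0.13960602] [297.  347.4] [304.8 352. ] pupil [337.2 446.1] jac d,hy,z per mm [-1.9 -2.7] [-4.9  2. ] [-1.3 -3.9]
```

View pics/eye2.png

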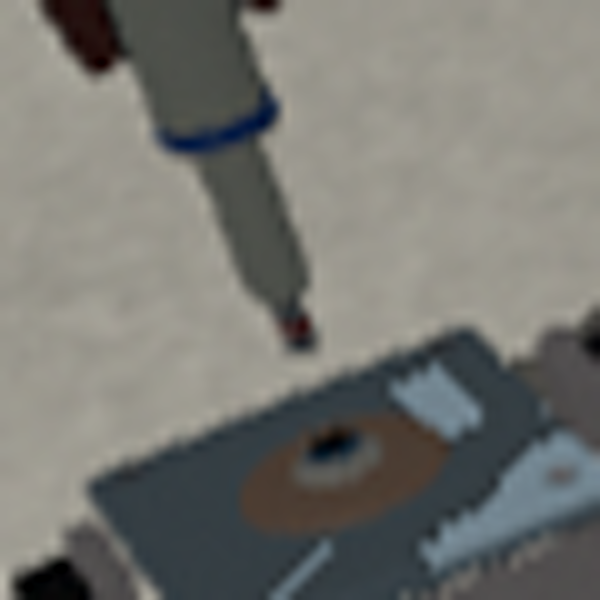

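send_rows([
  [[0.1,1,0,6,0],[0.1,2,0.4,12,0],[0.1,3,0.4,17,0],[0.1,3,0.4,17,0],[0.1,3,0.4,17,0],[0.1,3,0.4,17,0]],
])

```text
time: 17.9
tool_pos: [0.5756, -0.1996, 0.37]
tcp_rot: [3.141, -0.0, 0.625]
contact_force: [-0.5, -0.3, -0.6]
width: 0.0219
```

send_rows([
  [[0.1,0,0,0,0]],
])

```text
time: 18.02
tool_pos: [0.5756, -0.1997, 0.3699]
tcp_rot: [3.141, -0.0, 0.625]
contact_force: [0.2, -0.2, 0.0]
width: 0.0214
```

send_rows([
  [[0.1,0,0,0,0]],
])

```text
time: 18.15
tool_pos: [0.5756, -0.1997, 0.3698]
tcp_rot: [3.141, -0.0, 0.625]
contact_force: [0.3, 0.4, -1.2]
width: 0.0218
```

send_rows([
  [[0.1,0.3,0,1.5,0],[0.1,0.3,0,1.5,0],[0.1,0.3,0,1.5,0]],
])

```text
time: 18.52
tool_pos: [0.5759, -0.1994, 0.3681]
tcp_rot: [-3.142, 0.0, 0.625]
contact_force: [-0.7, -0.4, 0.3]
width: 0.0218
```

send_rows([
  [[0.1,0.3,0,1.5,0],[0.1,0.3,0,1.5,0],[0.1,0.3,0,1.5,0]],
])

```text
time: 18.9
tool_pos: [0.5761, -0.1992, 0.3666]
tcp_rot: [-3.141, 0.0, 0.625]
contact_force: [0.1, 0.5, -1.6]
width: 0.0218
```

```bash
python3 - <<'E'
from h import *
from cell import monitor,capture
for k in range(3):
    S=capture("scene");s=monitor.get_state();print(s["tool_pos"],s["contact_force"],s["ft_torque"])
cv2.imwrite("pics/e3_s.png",S);cv2.imwrite("pics/e3_t.png",capture("top"))
E
```

```text
[ 0.57612048 -0.19924786  0.36664951] [ 0.56653778  0.38966282 -0.18089783] [-0.04833522 -0.04399004  0.04261434]
[ 0.57611622 -0.19926023  0.36667679] [-0.36582664 -0.54210582 -0.39859033] [-0.02452883 -0.02970051 -0.01643613]
[ 0.57612454 -0.19926964  0.36668678] [-1.15036399  0.1512461  -1.02657944] [ 0.02925768 -0.05407406 -0.01531971]
```

send_rows([
  [[0.1,0.3,0,1.5,0],[0.1,0.6,0,3,0],[0.1,0.6,0,3,0],[0.1,0.6,0,3,0]],
])

```text
time: 19.6
tool_pos: [0.5766, -0.1989, 0.3639]
tcp_rot: [3.141, -0.0, 0.625]
contact_force: [0.7, -0.6, 0.2]
width: 0.0222
```

```bash
cat > avg.py <<'E'
from h import *
from cell import monitor,capture
F=[];p=[];T=[]
for k in range(12):
    S=capture("scene");s=monitor.get_state();F.append(s["contact_force"]);p.append(s["tool_pos"]);T.append(s["ft_torque"])
print(s["time"],np.mean(p,0),np.mean(F,0).round(2),(np.std(F,0)/12**.5).round(2),np.mean(T,0).round(3),s["width"])
import sys;cv2.imwrite(f"pics/{sys.argv[1]}_s.png",S);cv2.imwrite(f"pics/{sys.argv[1]}_t.png",capture("top"))
E
python3 avg.py f1
```

```text
20.2 [ 0.57663261 -0.19891835  0.36373285] [ 0.21 -0.26  0.76] [0.13 0.08 0.11] [-0.037 -0.105 -0.006] 0.021836421859922676
```

send_rows([
  [[0.1,0.3,0,1.4,0],[0.1,0.3,0,1.4,0],[0.1,0.3,0,1.4,0],[0.1,0.3,0,1.4,0]],
])

```text
time: 20.75
tool_pos: [0.5769, -0.1987, 0.3623]
tcp_rot: [3.142, -0.0, 0.625]
contact_force: [0.9, -1.1, 1.3]
width: 0.0216
```

```bash
python3 avg.py f2; python3 - <<'E'
from h import *
S=cv2.imread("pics/f2_s.png");T=cv2.imread("pics/f2_t.png");T0=cv2.imread("pics/top0.png")
i=cv2.resize(S[165:225,150:200],None,fx=10,fy=10,interpolation=2)
b=cv2.resize(T[175:225,425:475],None,fx=6,fy=6,interpolation=2);c=cv2.resize(cv2.imread("pics/scene0.png")[185:215,160:190],None,fx=10,fy=10,interpolation=2)
cv2.imwrite("pics/fin.png",np.hstack([i,np.vstack([b,c])]))
E
```

```text
21.35 [ 0.57685834 -0.19874854  0.36226704] [ 0.55 -0.31  1.24] [0.1  0.14 0.12] [-0.071 -0.186 -0.016] 0.021605030928443535
```

View pics/fin.png

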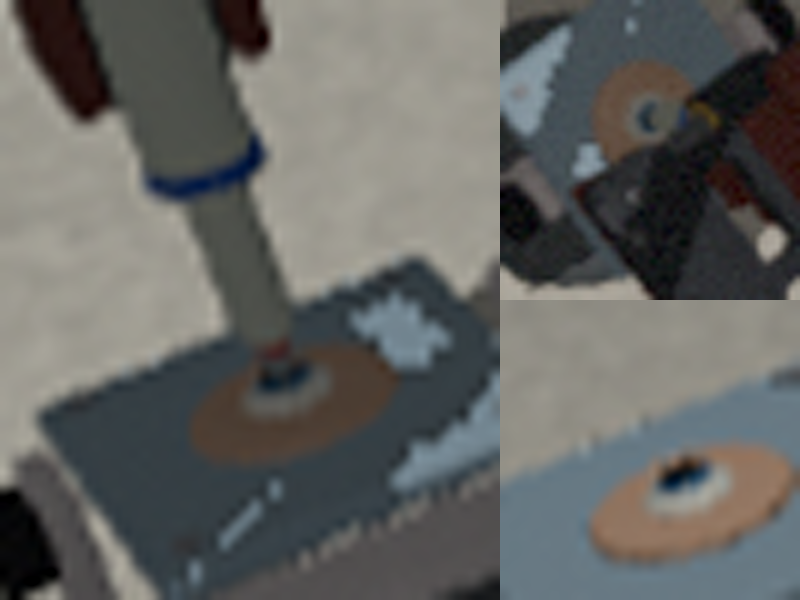

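```bash
python3 - <<'E'
import cv2,numpy as np
for f in("e2_s","f2_s"):
    S=cv2.imread(f"pics/{f}.png");print(f)
    for r in range(195,209): print(r," ".join("%3d/%3d/%3d"%tuple(S[r,c]) for c in range(172,185)))
T=cv2.imread("pics/top0.png");F=cv2.imread("pics/f2_t.png")
for I in(T,F):
    print()
    for r in range(188,201): print(r," ".join("%3d/%3d"%(I[r,c][0],I[r,c][2]) for c in range(443,459)))
E
```

```text
e2_s
195 146/157/159 146/156/158 147/158/160 148/158/161 148/159/162 130/137/139 115/122/122  91/ 91/ 88  88/ 88/ 83  66/ 61/ 51  65/ 59/ 50  65/ 59/ 49  64/ 58/ 48
196 150/160/163 150/161/164 130/138/139 130/136/137 116/122/123  91/ 92/ 88  65/ 61/ 51  64/ 59/ 48  65/ 60/ 49  66/ 60/ 50  67/ 61/ 52  64/ 59/ 49 113/104/ 88
197 136/144/145 121/127/127  87/ 88/ 84  86/ 86/ 81  67/ 61/ 52  65/ 59/ 49  66/ 60/ 51  68/ 62/ 53  67/ 62/ 52  68/ 62/ 53  67/ 61/ 52  65/ 59/ 51 112/104/ 88
198  95/ 97/ 93  70/ 65/ 55  64/ 58/ 48  64/ 59/ 48  67/ 61/ 51  66/ 62/ 52  68/ 62/ 52  67/ 61/ 52  68/ 62/ 52  68/ 61/ 51  68/ 62/ 51  63/ 61/ 53  63/ 57/ 48
199  64/ 59/ 49  65/ 59/ 50  66/ 61/ 51  68/ 62/ 53  68/ 63/ 52  68/ 63/ 52  63/ 61/ 57  65/ 63/ 59  62/ 63/ 62  59/ 62/ 64  60/ 61/ 64  57/ 60/ 67  57/ 59/ 64
200  67/ 62/ 52  68/ 62/ 53  68/ 61/ 52  63/ 60/ 56  65/ 63/ 58  62/ 63/ 67  47/ 50/ 53  49/ 53/ 59  50/ 57/ 64  48/ 59/ 74  47/ 58/ 74  48/ 59/ 74  48/ 59/ 74
201  68/ 61/ 52  69/ 63/ 52  65/ 63/ 58  55/ 61/ 69  46/ 50/ 54  34/ 43/ 55  13/ 19/ 26  20/ 25/ 33  47/ 42/ 40  60/ 64/ 68  60/ 68/ 76
[... 6123 characters left out ...]
  76/ 63  69/ 38  49/ 39  39/ 38  41/ 39
196  66/ 97  66/ 99  71/102  85/ 99  92/ 98  81/ 74  64/ 40  65/ 49  76/ 78  75/ 82  66/ 71  61/ 55  53/ 40  44/ 36  41/ 40  41/ 37
197  68/100  65/100  62/ 97  71/ 98  85/ 98  87/ 96  87/ 90  86/ 87  86/ 95  75/ 83  45/ 49  41/ 40  37/ 38  42/ 42  48/ 47  34/ 38
198  64/ 98  68/100  63/ 97  65/ 96  73/ 98  75/ 96  78/ 92  80/ 90  70/ 83  53/ 61  47/ 47  41/ 34  41/ 40  49/ 44  40/ 41  30/ 28
199  63/ 97  67/ 99  63/ 96  61/ 94  53/ 83  54/ 70  57/ 61  50/ 54  38/ 45  30/ 29  38/ 39  44/ 42  41/ 40  39/ 35  24/ 22  17/ 19
200  64/ 95  62/ 97  54/ 83  49/ 67  39/ 52  44/ 45  50/ 42  39/ 34  30/ 27  29/ 25  31/ 20  33/ 33  29/ 26  26/ 28  13/ 11  29/ 25
```

```bash
python3 -c "
from cell import sign_off,monitor
s=monitor.get_state();print(s['time'],s['tool_pos'],abs(s['qvel']).max());print(sign_off())"
```

```text
21.4 [ 0.57686886 -0.19873479  0.36225156] 0.0012924226825273563
the job is handed in; nothing more can be done
None
```

I drew the pen out of its stand, set its tip on the pupil and handed the job in at 21.4 s, still holding it there at rest. The sign-off gives no verdict, so these are only my own last checks:

- **Grip and tilt:** I held the pen at 12 to 15 N. The arm cannot tilt its tool, so I leaned the pen in the grip by pushing its nose sideways against the dock mouth. A first try gave about 0.16 rad. I went back once and reached about 0.215 rad, against an eye tilt estimated at about 0.22 rad. Each estimate is good to a few hundredths, and the limit is 0.14 rad. I did not re-measure the tilt once the pen was on the eye.
- **Position:** the scene picture shows the tip centred on the pupil to within about 1 mm. The plate and eye look unmoved in that picture.
- **Press depth:** averaged force on the eye is about 1.9 N, which means the tip is roughly 4 mm in. The length of pin still showing suggests about 3 mm. The two differ slightly, but both fall inside the 1.5 to 6.8 mm range.
- **What disagreed:** there is a sideways force of about 0.5 N at the tip that I did not fully explain. It is probably friction on the cornea. The pen also slid about 7 mm sideways between the pads while I tilted it. The grip held, and I allowed for the shift when placing the tip.
- **Bystanders:** I planned every move to stay clear of the lens case, drop bottle and occluder, but did not check them in a final picture.

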